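# Unload charged battery packs from the stockroom charging rack

## Task

Take the charged scanner batteries off the charging rack: first pull the red isolator knob on the yellow box all the way up while every pack is still clipped in, then unclip each pack with a green top by holding its orange release button in while you lift it, and put all of them inside the wooden tray (any way up, each on the tray's floor, not piled on one another). Leave the pack with the red top clipped where it is, and only when the tray is loaded push the knob fully back down.

Things in the scene. Friction and masses are not known exactly. Their poses are not given: they have to be found in the camera images.
- rack: grey charging rack fixed to the table, 110 mm (x) by 368 mm (y), origin at the centre of its underside. Five pockets along y, at y = -140, -70, 0, 70, 140 mm, each 43 x 53 mm, floor 12 mm up, wall tops 39 mm up. Packs stand in them with 1.5 mm play, tops 107 mm up, their x along the rack's x. Pockets may be empty.
- rack_ledge (a point): middle of the underside of the steel ledge along the pockets' +x side. A catch at each pack's foot hooks under it. The button goes in 7 mm along the pack's -x (about 8 N), springs out when let go, and only while held fully in lets the pack lift. A squeeze of the button against the opposite face (48 mm wide, 41 pressed) holds it in; lifted 25 mm the catch is clear.
- pack_a_mid (a point): charged battery pack, dark grey block 40 x 50 x 95 mm (its x, y, z), green top and band, 0.3 kg. The point is the block's centre; z is up while it is clipped in the rack. Its orange release button is on the +x face: 26 mm (y) x 30 mm (z), centred 20 mm above this point, 8 mm proud. See rack_ledge. Three or four green packs are present, each in some pocket.
- pack_b_mid (a point): charged battery pack, dark grey block 40 x 50 x 95 mm (its x, y, z), green top and band, 0.3 kg. The point is the block's centre; z is up while it is clipped in the rack. Its orange release button is on the +x face: 26 mm (y) x 30 mm (z), centred 20 mm above this point, 8 mm proud. See rack_ledge. Three or four green packs are present, each in some pocket.
- pack_c_mid (a point): charged battery pack, dark grey block 40 x 50 x 95 mm (its x, y, z), green top and band, 0.3 kg. The point is the block's centre; z is up while it is clipped in the rack. Its orange release button is on the +x face: 26 mm (y) x 30 mm (z), centred 20 mm above this point, 8 mm proud. See rack_ledge. Three or four green packs are present, each in some pocket.
- pack_d_mid (a point): charged battery pack, dark grey block 40 x 50 x 95 mm (its x, y, z), green top and band, 0.3 kg. The point is the block's centre; z is up while it is clipped in the rack. Its orange release button is on the +x face: 26 mm (y) x 30 mm (z), centred 20 mm above this point, 8 mm proud. See rack_ledge. Three or four green packs are present, each in some pocket.
- pack_red_mid (a point): battery pack of the same shape, button and catch as the green ones but with a red top and band: still charging, to be left clipped in its pocket. The point is the block's centre.
- tray: open wooden tray, loose, 0.9 kg, 210 mm (x) by 290 mm (y), 40 mm high, walls 8 mm, floor 8 mm thick; origin at the centre of its underside. Starts empty. Room for four packs standing or lying.
- switchbox: yellow isolator box fixed to the table, 85 x 85 x 50 mm, origin at the centre of its underside, with the red knob on its top.
- knob_grip (a point): middle of the red knob's head, half-way up it: a round head 40 mm across (from 13 mm below to 13 mm above this point, widest 7 mm below to 9 mm above) on a thin upright stem. With the knob pushed in, this point is 33 mm above the top of the box. Moves straight up and down with the knob; z is up.
- knob (a joint): height of the knob: 0 pushed fully in (charging on), 0.018 m pulled fully up to its stop (charging isolated). It is held by friction of about 5 N and stays where it is left.
Things that resemble listed ones, but are neither listed nor needed, are in the scene too. What is shaped like the part that bears pack_c_mid but blue or purple is not meant.

How it is judged (in metres and radians):
On the way, in this order (a step that is already met when the one before it is completed fails the run):
1. the knob is pulled up to its stop while every pack is still clipped in the rack (value of joint knob above 0.014 m and distance of each of pack_a_mid, pack_b_mid, pack_c_mid, pack_d_mid, pack_red_mid from where it was at the start of the episode below 0.012 m), for 0.3 s.
2. all green packs are in the tray with the knob still up (value of joint knob above 0.012 m and x of pack_a_mid in the frame of tray between -0.097 and 0.097 m and y of pack_a_mid in the frame of tray between -0.135 and 0.135 m and z of pack_a_mid in the frame of tray between 0.01 and 0.062 m and x of pack_b_mid in the frame of tray between -0.097 and 0.097 m and y of pack_b_mid in the frame of tray between -0.135 and 0.135 m and z of pack_b_mid in the frame of tray between 0.01 and 0.062 m and x of pack_c_mid in the frame of tray between -0.097 and 0.097 m and y of pack_c_mid in the frame of tray between -0.135 and 0.135 m and z of pack_c_mid in the frame of tray between 0.01 and 0.062 m and x of pack_d_mid in the frame of tray between -0.097 and 0.097 m and y of pack_d_mid in the frame of tray between -0.135 and 0.135 m and z of pack_d_mid in the frame of tray between 0.01 and 0.062 m and linear speed of each of pack_a, pack_b, pack_c, pack_d below 0.05 m/s), for 0.3 s.
3. the knob is pushed fully back in (value of joint knob below 0.003 m), for 0.2 s.
At the end, for the whole second after the job is handed in: Every green pack present rests inside the tray (its centre within 97 mm in x and 135 mm in y of the tray's centre, 10 to 62 mm above its underside), slower than 30 mm/s; the knob is within 3 mm of fully in; the red pack is within 12 mm of where it was (value of joint knob below 0.003 m and distance of pack_red_mid from where it was at the start of the episode below 0.012 m and x of pack_a_mid in the frame of tray between -0.097 and 0.097 m and y of pack_a_mid in the frame of tray between -0.135 and 0.135 m and z of pack_a_mid in the frame of tray between 0.01 and 0.062 m and x of pack_b_mid in the frame of tray between -0.097 and 0.097 m and y of pack_b_mid in the frame of tray between -0.135 and 0.135 m and z of pack_b_mid in the frame of tray between 0.01 and 0.062 m and x of pack_c_mid in the frame of tray between -0.097 and 0.097 m and y of pack_c_mid in the frame of tray between -0.135 and 0.135 m and z of pack_c_mid in the frame of tray between 0.01 and 0.062 m and x of pack_d_mid in the frame of tray between -0.097 and 0.097 m and y of pack_d_mid in the frame of tray between -0.135 and 0.135 m and z of pack_d_mid in the frame of tray between 0.01 and 0.062 m and linear speed of each of pack_a, pack_b, pack_c, pack_d below 0.03 m/s); the robot touches nothing.
It fails at once if the red-topped pack is moved out of its place (more than 20 mm) (distance of pack_red_mid from where it was at the start of the episode above 0.02 m).
Of pack_a, pack_b, pack_c, pack_d only 3 to 4 are there at a start; the rules pass over those that are not, and their reading is None.
At some moment in a run one of tray may be knocked a few centimetres aside while the robot is not near it.
Once in a run the grip may slacken for a moment while it holds something.
It also fails if it takes over 210 s, if anything falls off the work surface, if the arm or the gripper's body presses on something with over 40 N, if the wrist force passes 120 N, or if a joint passes its speed limit or range.

## Robot

A 6-joint arm with a two-finger parallel gripper is mounted at the origin on the work surface. World frame = base frame: x ahead of the robot, y to its left, z up, the work surface at z = 0. Lengths are in m, angles in degrees, forces in N, time in s.
With the tool pointing down it reaches from about 0.25 to 0.725 m from the base axis. Payload 9.7 kg.
Tool frame: the origin (TCP) lies at the very end of the fingers, on their centre line; the grasp point (between the pads) lies 19 mm behind it (bot.hold_point_z is the distance from the TCP to the grasp point, in m); z points along the fingers, y is the line along which they close (so a half turn about z gives the same grasp; the last joint's range is limited). The gripper opens to 85 mm and grips with 20 to 120 N. Pads are 22 mm wide; open, the fingers measure 114 mm over their backs; the gripper's body (76 mm by 85 mm) begins 54 mm behind the grasp point. The pads swing forward as they close: fully open they stand 13 mm farther back than shut.
Start: joints at [75.802, 4.979, 10.078, 95.1, 0, 90], TCP at [0.135, 0.533, 0.231] pointing down, gripper open.
Joint ranges: [-179.16, 179.16], [-48.56, 103.87], [-65.8, 70.77], [-126.05, 130.52], [-82.76, 87.17], [-180, 180]. Speed limits (degrees/s): [127.2, 127.2, 147.25, 180, 180, 180].

## Interface

Orientations are given as [roll, pitch, yaw] about the fixed x, y, z axes, in that order (R = Rz(yaw) Ry(pitch) Rx(roll)).
In Python, from workcell import bot gives the robot as it stands.
- The arm moves only by the tool play_rows, never from a script. Its argument "targets" is a list of rows, each an object with "grip": the closure in counts, from 0 (fully open) to 255 (shut); "linear": the shift along the world's x, y, z in cm, a list of three; "delta_rot": the turn, a rotation vector about the world's x, y, z in rad, a list of three. A call has 1 to 10 rows; each row is the pose to reach, as a shift and turn from the pose commanded when the call began; what a row does not reach only later rows make up. A row lasts 1/10 s, in which the tool goes at most 50 mm and 8.59 degrees, less where a joint would pass 70% of its speed; a pose out of reach is approached as far as the arm can. A call with a gripper value outside its range is refused whole. The fingers move at their own pace and stop on an object; "force" is the grip in N (left out, the last holds). Time passes only in rows, so rows that repeat a pose let the fingers close. It gives the time, the measured TCP pose, the force, the opening and the grip force at its end, in the units of the state.
- bot.get_obs(): the state, without advancing time (a new reading comes with each control period).
- bot.camera(name): name is "scene" or "top"; returns a dict with "color" (400x640x3 uint8, red, green, blue), "range_z" (400x640 float32, m along the optical axis (not along the pixel's ray), 0 where there is no reading), "fov_y" (degrees; the focal length in pixels is half the picture's height over the tangent of half this angle, whatever the lens; pixels are square), "cx", "cy" (the principal point, pixels), "world_to_cam" (4x4, takes a point from world to camera coordinates). Camera axes: x right, y up, looking along -z (the intrinsics and any distortion apply to the point x, -y, -z); pixel columns grow to the right and rows downward; lengths in m; the calibration is good to about 2 mm. A picture is of the moment at which its call begins.
- bot.job_done(): hands the job in; it is judged then, once.
Trained networks look in a picture, given as the dict that the camera call returned (one of the last four; its "shot" number tells which), for a name from the list of things; names that differ only in an ending like _2 or _b are one class to them, and where a whole thing is asked for, a point or a joint stands for the part that bears it (a point fixed in the world has none). Each returns a list of dicts, best first, with "conf" (0 to 1); they miss things now and then, are a little off and sometimes report something else, mostly with a low value. They report only what shows in the picture. A call takes as long as a camera call. They do not tell look-alikes from the thing itself.
- bot.search_frame(picture, target): "box" ([left, top, right, bottom] in pixels, round what is visible of it).
- bot.trace(picture, target): "pixels" (400x640 bool, what is visible of it) and "box" ([left, top, right, bottom] in pixels, round what is visible of it).
- bot.pinpoint(picture, target): "pixel" ([column, row] in pixels: a listed point, or the origin of a listed thing).
The state is a dict: "time": time; "q": joint angles; "qd": joint speeds; "joint_efforts": joint torques, N m; "ee_pos": TCP position; "tcp_rot": TCP orientation; "wrist_force": force on the tool from outside, world axes, zero at the start; "torque": the same for the moment, N m; "opening": finger opening in m; "grasp_force": force on a finger pad.
Only numpy, scipy, OpenCV 4.12 (cv2) and the standard library are available. Lean on these libraries where they do the work, as an engineer would, in place of code of your own. Each camera call takes 0.05 s, during which the arm holds its last target. There are 200 camera calls.

## Working session

There is one attempt and no reset: what is moved stays moved. The work goes in short steps, Python scripts to look and compute and a tool call to move; the robot and the scene stay as the last step left them, time stands still between calls to the robot, and variables do not carry over. Pictures are saved under pics/ and viewed, at most 14 in all, crops included, and the job is handed in when it is done.

Besides the shell and the picture viewer there is one more tool, called after ">>>" as a command line: name --argument value ..., lists and objects as JSON in quotes. play_rows: Moves the arm, as the interface text tells. Its arguments: {"type":"object","properties":{"targets":{"type":"array","items":{"type":"object","properties":{"grip":{"type":"number"},"linear":{"type":"array","items":{"type":"number"}},"delta_rot":{"type":"array","items":{"type":"number"}}}}},"force":{"type":"number"}},"required":["targets"]}

```bash
mkdir -p pics; cat > h.py <<'E'
import numpy as np, cv2
from workcell import bot
def K(p):
    f=200/np.tan(np.radians(p["fov_y"])/2); return f
def world(p,u,v,z=None,d=None):
    f=K(p); T=np.linalg.inv(p["world_to_cam"])
    r=np.array([(u-p["cx"])/f,-(v-p["cy"])/f,-1.0])
    if d is not None: return (T@np.append(r*d,1))[:3]
    R=T[:3,:3]@r; o=T[:3,3]; return o+R*(z-o[2])/R[2]
def cloud(p):
    f=K(p); T=np.linalg.inv(p["world_to_cam"]); v,u=np.mgrid[:400,:640]; d=p["range_z"]
    P=np.stack([(u-p["cx"])/f*d,-(v-p["cy"])/f*d,-d,np.ones_like(d)],-1)@T.T
    return P[...,:3]
def save(p,n): cv2.imwrite("pics/"+n,p["color"][...,::-1])
E
python3 - <<'E'
from h import *
np.set_printoptions(precision=3,suppress=True)
for c in("top","scene"):
    p=bot.camera(c); save(p,c+"0.png"); C=cloud(p)
    print(c,{k:p[k] for k in p if k not in("color","range_z","world_to_cam")}, np.linalg.inv(p["world_to_cam"])[:3,3])
    for n in("rack","rack_ledge","pack_a_mid","pack_red_mid","tray","switchbox","knob_grip"):
        for r in bot.pinpoint(p,n)[:6]:
            u,v=r["pixel"]; print(n,round(r["conf"],2),np.array([u,v]),C[int(v),int(u)])
E
```

```text
top {'fov_y': 57.12383019349608, 'cx': 321.7089131935594, 'cy': 195.17944238360948, 'shot': 1} [ 0.395 -0.     0.968]
rack 0.83 [265.6 162.7] [0.567 0.169 0.013]
rack_ledge 0.97 [268.4 151.7] [0.59  0.157 0.04 ]
pack_red_mid 0.58 [232.7 158.9] [0.56  0.231 0.107]
tray 0.95 [436.3 197.7] [ 0.473 -0.279  0.006]
tray 0.23 [266.8 153.7] [0.585 0.162 0.04 ]
switchbox 0.82 [369.5 121.7] [ 0.664 -0.102  0.05 ]
knob_grip 0.72 [376.5 109.9] [ 0.68  -0.114  0.099]
scene {'fov_y': 52.30256315401855, 'cx': 322.4413985954013, 'cy': 201.73218876315997, 'shot': 2} [ 0.792 -0.476  0.802]
rack 0.62 [390.2 191.3] [0.586 0.102 0.086]
rack_ledge 0.59 [399.5 190.8] [0.59  0.154 0.039]
rack_ledge 0.23 [361.8 216.7] [ 0.569 -0.003  0.098]
pack_red_mid 0.77 [406.4 160.6] [0.575 0.209 0.087]
tray 0.89 [249.3 318.5] [ 0.476 -0.289  0.012]
switchbox 0.92 [379.7 305.1] [ 0.69  -0.141  0.05 ]
knob_grip 0.69 [389.5 193.5] [0.586 0.098 0.083]
knob_grip 0.62 [384.5 287.7] [ 0.687 -0.125  0.098]
knob_grip 0.4 [376.2 196.4] [0.568 0.067 0.092]
```

View pics/top0.png

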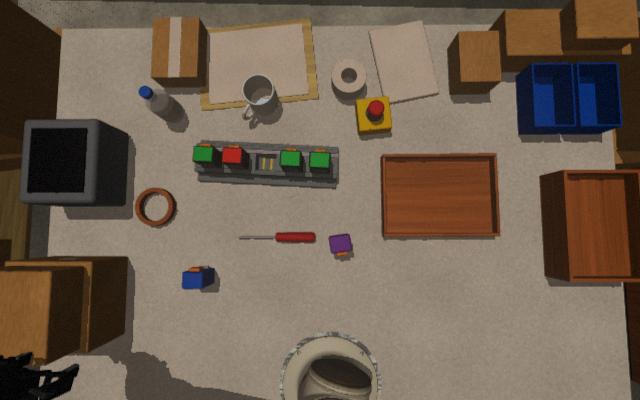

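View pics/scene0.png

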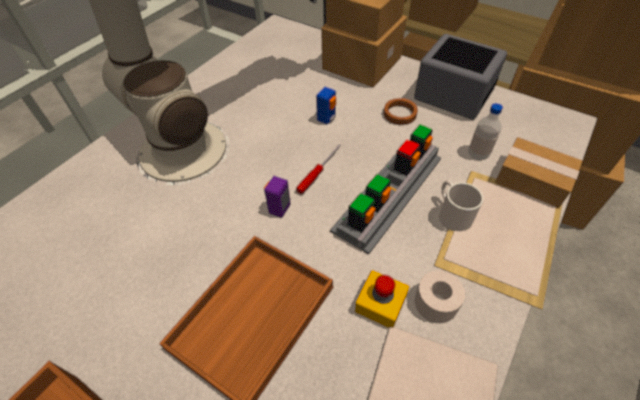

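The top view shows green packs at (203,154), (290,158) and (320,160), and the red pack at (232,156). The pocket at (265,162) is empty, the knob is at (376,110) and the tray is at (440,197). The second tray at (592,225) and the blue and purple blocks are decoys. Next I'll measure these precisely.

```bash
cat > m.py <<'E'
from h import *
np.set_printoptions(precision=4,suppress=True)
p=bot.camera("top"); C=cloud(p); hsv=cv2.cvtColor(p["color"],cv2.COLOR_RGB2HSV); H,S,V=[hsv[...,i].astype(int) for i in range(3)]
x,y,z=C[...,0],C[...,1],C[...,2]
def rep(n,m,minn=30):
    k,l=cv2.connectedComponents(m.astype(np.uint8))
    for i in range(1,k):
        q=C[l==i]
        if len(q)<minn: continue
        r=cv2.minAreaRect(q[:,:2].astype(np.float32)*1000)
        print(n,len(q),"rect c",np.array(r[0])/1000,"size",np.array(r[1]),"ang",round(r[2],1),"z",np.median(q[:,2]))
w=(x>.2)&(x<.8)&(abs(y)<.45)
rep("green",w&(z>.097)&(z<.115)&(H>45)&(H<80)&(S>120))
rep("red",w&(z>.07)&(z<.13)&((H<8)|(H>172))&(S>150))
rep("yellow",w&(z>.04)&(z<.06)&(H>20)&(H<32)&(S>150))
rep("rack",w&(z>.03)&(z<.045)&(S<70)&(x<.63)&(x>.5)&(y>-.08)&(y<.35),300)
for t in bot.trace(p,"tray")[:2]:
    q=C[t["pixels"]]; print(t["conf"],t["box"]); q=q[(q[:,2]>.034)&(q[:,2]<.046)]
    if len(q)>30:
        r=cv2.minAreaRect(q[:,:2].astype(np.float32)*1000); print("trayrim",len(q),r)
E
python3 m.py; python3 -c "
from h import *
o=bot.get_obs();print(o)"
```

```text
green 267 rect c [0.5711 0.3023] size [43.9969 35.367 ] ang 85.3 z 0.10813964442005852
green 274 rect c [0.559  0.0926] size [34.826  43.2132] ang 0.7 z 0.10784851162400505
green 277 rect c [0.5557 0.0229] size [45.2315 35.9237] ang 86.4 z 0.10802858740778276
red 198 rect c [ 0.6828 -0.1133] size [36.555  37.0652] ang 3.3 z 0.09639504468856025
red 283 rect c [0.567  0.2326] size [46.6166 34.6941] ang 89.6 z 0.1081511808371537
yellow 579 rect c [ 0.6866 -0.1148] size [82.6491 80.7538] ang 5.7 z 0.05014723207360017
rack 1688 rect c [0.5662 0.1633] size [366.8134  75.8075] ang 86.7 z 0.03925526301486698
0.66 [381.2, 155.7, 504.5, 238.1]
trayrim 1333 ((477.4727478027344, -280.00885009765625), (210.08645629882812, 290.34307861328125), 0.2192838490009308)
{'time': 0.9, 'q': array([ 7.58019473e+01,  4.97801313e+00,  1.00785015e+01,  9.50997021e+01,
       -1.32654214e-03,  8.99991405e+01]), 'qd': array([ 0.00113558, -0.04811901, -0.03888565,  0.0713515 ,  0.03826255,
        0.09332718]), 'joint_efforts': array([ 2.80594642e-03, -5.20092702e+01,  4.64859617e+01,  1.39936452e-03,
        9.38733933e-05,  1.53248614e-06]), 'ee_pos': array([0.13490629, 0.53319378, 0.23129523]), 'tcp_rot': array([1.79999214e+02, 1.32655394e-03, 1.65802807e+02]), 'wrist_force': array([ 0.67920138, -0.17283871, -0.1841291 ]), 'torque': array([ 0.01216313, -0.00147526,  0.02058727]), 'grasp_force': 0.0, 'opening': 0.08520862622392597}
```

>>> play_rows --targets '[{"linear":[54.9,-64.7,0],"delta_rot":[0,0,-1.378],"grip":0},{"linear":[54.9,-64.7,0],"delta_rot":[0,0,-1.378],"grip":0},{"linear":[54.9,-64.7,0],"delta_rot":[0,0,-1.378],"grip":0},{"linear":[54.9,-64.7,0],"delta_rot":[0,0,-1.378],"grip":0},{"linear":[54.9,-64.7,0],"delta_rot":[0,0,-1.378],"grip":0},{"linear":[54.9,-64.7,0],"delta_rot":[0,0,-1.378],"grip":0},{"linear":[54.9,-64.7,0],"delta_rot":[0,0,-1.378],"grip":0},{"linear":[54.9,-64.7,0],"delta_rot":[0,0,-1.378],"grip":0},{"linear":[54.9,-64.7,0],"delta_rot":[0,0,-1.378],"grip":0},{"linear":[54.9,-64.7,0],"delta_rot":[0,0,-1.378],"grip":0}]'

```text
time: 1.9
ee_pos: [0.4594, 0.1501, 0.2316]
tcp_rot: [180.0, -0.0, 86.5]
wrist_force: [1.0, 0.2, 0.7]
opening: 0.0853
grasp_force: 0.0
```

>>> play_rows --targets '[{"linear":[22.5,-26.6,-3],"delta_rot":[0,0,0],"grip":0},{"linear":[22.5,-26.6,-3],"delta_rot":[0,0,0],"grip":0},{"linear":[22.5,-26.6,-3],"delta_rot":[0,0,0],"grip":0},{"linear":[22.5,-26.6,-3],"delta_rot":[0,0,0],"grip":0},{"linear":[22.5,-26.6,-3],"delta_rot":[0,0,0],"grip":0},{"linear":[22.5,-26.6,-3],"delta_rot":[0,0,0],"grip":0},{"linear":[22.5,-26.6,-3],"delta_rot":[0,0,0],"grip":0},{"linear":[22.5,-26.6,-3],"delta_rot":[0,0,0],"grip":0},{"linear":[22.5,-26.6,-3],"delta_rot":[0,0,0],"grip":0}]'

```text
time: 2.8
ee_pos: [0.6835, -0.115, 0.1993]
tcp_rot: [-179.8, -0.0, 86.8]
wrist_force: [0.3, 0.1, -0.1]
opening: 0.0852
grasp_force: 0.0
```

```bash
python3 -c "
from h import *
print(bot.get_obs())"
```

```text
{'time': 2.8, 'q': array([-9.55590755e+00,  2.57004540e+01,  3.16909228e+01,  9.61542765e+01,
        1.00356705e-02,  8.36915469e+01]), 'qd': array([ 1.82502122, -3.84590774, -1.34168153,  0.287425  ,  0.20079586,
        0.30338957]), 'joint_efforts': array([ -1.98907167, -70.19066334,  46.33071184,  -0.27558834,
        -0.10816655,  -0.0871393 ]), 'ee_pos': array([ 0.68354541, -0.11502142,  0.19928918]), 'tcp_rot': array([-1.79838287e+02, -2.79741862e-02,  8.67524918e+01]), 'wrist_force': array([ 0.29932942,  0.12284517, -0.07808249]), 'torque': array([0.01409628, 0.05223099, 0.02003907]), 'grasp_force': 0.0, 'opening': 0.08519311379296093}
```

>>> play_rows --targets '[{"linear":[0,0,-5],"delta_rot":[0,0,0],"grip":0},{"linear":[0,0,-9],"delta_rot":[0,0,0],"grip":0},{"linear":[0,0,-12],"delta_rot":[0,0,0],"grip":0},{"linear":[0,0,-14],"delta_rot":[0,0,0],"grip":0},{"linear":[0,0,-14],"delta_rot":[0,0,0],"grip":0},{"linear":[0,0,-14],"delta_rot":[0,0,0],"grip":200},{"linear":[0,0,-14],"delta_rot":[0,0,0],"grip":200},{"linear":[0,0,-14],"delta_rot":[0,0,0],"grip":200},{"linear":[0,0,-14],"delta_rot":[0,0,0],"grip":200},{"linear":[0,0,-14],"delta_rot":[0,0,0],"grip":200}]' --force 50

```text
time: 3.8
ee_pos: [0.6846, -0.114, 0.0635]
tcp_rot: [179.8, -0.0, 86.9]
wrist_force: [1.9, 1.0, 6.3]
opening: 0.0383
grasp_force: 50.2
```

>>> play_rows --targets '[{"linear":[0,0,0.4],"delta_rot":[0,0,0],"grip":200},{"linear":[0,0,0.8],"delta_rot":[0,0,0],"grip":200},{"linear":[0,0,1.2],"delta_rot":[0,0,0],"grip":200},{"linear":[0,0,1.6],"delta_rot":[0,0,0],"grip":200},{"linear":[0,0,2.0],"delta_rot":[0,0,0],"grip":200},{"linear":[0,0,2.4],"delta_rot":[0,0,0],"grip":200},{"linear":[0,0,2.4],"delta_rot":[0,0,0],"grip":200},{"linear":[0,0,2.4],"delta_rot":[0,0,0],"grip":200}]'

```text
time: 4.6
ee_pos: [0.6844, -0.114, 0.0819]
tcp_rot: [-180.0, -0.0, 86.9]
wrist_force: [14.5, -0.3, -22.7]
opening: 0.0382
grasp_force: 57.1
```

>>> play_rows --targets '[{"linear":[0,0,2.1],"delta_rot":[0,0,0],"grip":200},{"linear":[0,0,2.1],"delta_rot":[0,0,0],"grip":0},{"linear":[0,0,2.1],"delta_rot":[0,0,0],"grip":0},{"linear":[0,0,2.1],"delta_rot":[0,0,0],"grip":0},{"linear":[0,0,2.1],"delta_rot":[0,0,0],"grip":0},{"linear":[0,0,5],"delta_rot":[0,0,0],"grip":0},{"linear":[0,0,9],"delta_rot":[0,0,0],"grip":0},{"linear":[0,0,12],"delta_rot":[0,0,0],"grip":0},{"linear":[0,0,12],"delta_rot":[0,0,0],"grip":0}]'

```text
time: 5.5
ee_pos: [0.6845, -0.1143, 0.2115]
tcp_rot: [179.5, 0.1, 86.8]
wrist_force: [0.5, 0.2, -0.3]
opening: 0.0854
grasp_force: 0.0
```

```bash
python3 m.py;python3 -c "
from h import *
print(bot.get_obs()['ee_pos'])"
```

```text
green 267 rect c [0.571  0.3025] size [44.1491 35.5423] ang 86.0 z 0.10832453215424609
green 272 rect c [0.559  0.0928] size [34.4978 43.4001] ang 0.5 z 0.10797439988879248
green 275 rect c [0.556  0.0233] size [44.0627 36.1033] ang 85.8 z 0.10805251445327324
red 284 rect c [0.5671 0.2331] size [46.583  34.9517] ang 89.3 z 0.10801353396485142
rack 1706 rect c [0.5664 0.1634] size [367.0238  76.0421] ang 86.8 z 0.03914092420729359
0.83 [452.5, 154.9, 504.2, 237.9]
trayrim 543 ((478.1988525390625, -370.0467529296875), (112.99070739746094, 210.58517456054688), 89.97303771972656)
[ 0.6836652  -0.11413495  0.20636042]
```

>>> play_rows --targets '[{"linear":[-12.7,13.7,0],"delta_rot":[0,0,0],"grip":0},{"linear":[-12.7,13.7,0],"delta_rot":[0,0,0],"grip":0},{"linear":[-12.7,13.7,0],"delta_rot":[0,0,0],"grip":0},{"linear":[-12.7,13.7,0],"delta_rot":[0,0,0],"grip":0},{"linear":[-12.7,13.7,0],"delta_rot":[0,0,0],"grip":0},{"linear":[-12.7,13.7,-4],"delta_rot":[0,0,0],"grip":0},{"linear":[-12.7,13.7,-8],"delta_rot":[0,0,0],"grip":0},{"linear":[-12.7,13.7,-12],"delta_rot":[0,0,0],"grip":0},{"linear":[-12.7,13.7,-14.7],"delta_rot":[0,0,0],"grip":0},{"linear":[-12.7,13.7,-14.7],"delta_rot":[0,0,0],"grip":0}]'

```text
time: 6.6
ee_pos: [0.5534, 0.0224, 0.053]
tcp_rot: [-179.5, 0.1, 86.8]
wrist_force: [0.1, -0.4, -1.1]
opening: 0.0852
grasp_force: 0.0
```

>>> play_rows --targets '[{"linear":[0,0,0],"delta_rot":[0,0,0],"grip":220},{"linear":[0,0,0],"delta_rot":[0,0,0],"grip":220},{"linear":[0,0,0],"delta_rot":[0,0,0],"grip":220},{"linear":[0,0,0],"delta_rot":[0,0,0],"grip":220},{"linear":[0,0,0],"delta_rot":[0,0,0],"grip":220}]' --force 60

```text
time: 7.1
ee_pos: [0.5566, 0.023, 0.0607]
tcp_rot: [179.9, -0.0, 86.9]
wrist_force: [-6.3, 0.8, 10.6]
opening: 0.0396
grasp_force: 62.4
```

>>> play_rows --targets '[{"linear":[0,0,0.7],"delta_rot":[0,0,0],"grip":220},{"linear":[0,0,1.4],"delta_rot":[0,0,0],"grip":220},{"linear":[0,0,2.1],"delta_rot":[0,0,0],"grip":220},{"linear":[0,0,3],"delta_rot":[0,0,0],"grip":220},{"linear":[0,0,4.5],"delta_rot":[0,0,0],"grip":220},{"linear":[0,0,6],"delta_rot":[0,0,0],"grip":220},{"linear":[0,0,7],"delta_rot":[0,0,0],"grip":220}]'

```text
time: 7.8
ee_pos: [0.5569, 0.023, 0.1305]
tcp_rot: [179.9, -0.0, 86.8]
wrist_force: [-0.0, -0.3, -2.6]
opening: 0.0397
grasp_force: 60.7
```

```bash
cat > t.py <<'E'
from h import *
np.set_printoptions(precision=4,suppress=True)
for c in ("top","scene"):
    p=bot.camera(c); C=cloud(p)
    for t in bot.trace(p,"tray")[:1]:
        q=C[t["pixels"]]; q=q[(q[:,2]>.034)&(q[:,2]<.046)]
        print(c,t["conf"],len(q),cv2.minAreaRect(q[:,:2].astype(np.float32)*1000) if len(q)>9 else "")
    if c=="top":
        hsv=cv2.cvtColor(p["color"],cv2.COLOR_RGB2HSV).astype(int); m=(hsv[...,0]>45)&(hsv[...,0]<80)&(hsv[...,1]>120)&(C[...,0]>.2)&(C[...,0]<.75)&(C[...,2]>.02)
        k,l=cv2.connectedComponents(m.astype(np.uint8))
        for i in range(1,k):
            q=C[l==i]
            if len(q)>30: print("green",len(q),np.median(q,0))
    if c=="top": pass
print(bot.get_obs()["ee_pos"],bot.get_obs()["opening"])
E
python3 t.py
```

```text
top 0.82 1339 ((477.3030090332031, -280.30218505859375), (210.24639892578125, 291.2268371582031), 0.32509109377861023)
green 267 [0.5715 0.3028 0.1081]
scene 0.64 2101 ((477.473388671875, -281.27471923828125), (211.05235290527344, 289.728759765625), 0.3150469958782196)
[0.5565 0.023  0.1283] 0.03966790208580563
```

>>> play_rows --targets '[{"linear":[-7.9,-38.8,0],"delta_rot":[0,0,0],"grip":220},{"linear":[-7.9,-38.8,0],"delta_rot":[0,0,0],"grip":220},{"linear":[-7.9,-38.8,0],"delta_rot":[0,0,0],"grip":220},{"linear":[-7.9,-38.8,0],"delta_rot":[0,0,0],"grip":220},{"linear":[-7.9,-38.8,0],"delta_rot":[0,0,0],"grip":220},{"linear":[-7.9,-38.8,0],"delta_rot":[0,0,0],"grip":220},{"linear":[-7.9,-38.8,0],"delta_rot":[0,0,0],"grip":220},{"linear":[-7.9,-38.8,0],"delta_rot":[0,0,0],"grip":220},{"linear":[-7.9,-38.8,0],"delta_rot":[0,0,0],"grip":220}]'

```text
time: 8.9
ee_pos: [0.4753, -0.3696, 0.1267]
tcp_rot: [-179.9, 0.0, 86.6]
wrist_force: [-0.1, 0.4, -2.8]
opening: 0.0392
grasp_force: 60.8
```

>>> play_rows --targets '[{"linear":[0,0,-2],"delta_rot":[0,0,0],"grip":220},{"linear":[0,0,-4],"delta_rot":[0,0,0],"grip":220},{"linear":[0,0,-5.5],"delta_rot":[0,0,0],"grip":220},{"linear":[0,0,-6.3],"delta_rot":[0,0,0],"grip":220},{"linear":[0,0,-6.8],"delta_rot":[0,0,0],"grip":220},{"linear":[0,0,-7.1],"delta_rot":[0,0,0],"grip":220},{"linear":[0,0,-7.1],"delta_rot":[0,0,0],"grip":220}]'

```text
time: 9.6
ee_pos: [0.4776, -0.365, 0.0575]
tcp_rot: [180.0, 0.0, 86.9]
wrist_force: [-0.2, -0.5, -2.7]
opening: 0.0394
grasp_force: 60.8
```

>>> play_rows --targets '[{"linear":[0,0,-0.2],"delta_rot":[0,0,0],"grip":220},{"linear":[0,0,-0.4],"delta_rot":[0,0,0],"grip":220},{"linear":[0,0,-0.4],"delta_rot":[0,0,0],"grip":220}]'

```text
time: 9.9
ee_pos: [0.4778, -0.3655, 0.0566]
tcp_rot: [179.9, 0.1, 86.8]
wrist_force: [-6.4, 3.8, 15.6]
opening: 0.0399
grasp_force: 62.8
```

>>> play_rows --targets '[{"linear":[0,0,0.3],"delta_rot":[0,0,0],"grip":0},{"linear":[0,0,0.3],"delta_rot":[0,0,0],"grip":0},{"linear":[0,0,0.3],"delta_rot":[0,0,0],"grip":0},{"linear":[0,0,0.3],"delta_rot":[0,0,0],"grip":0},{"linear":[0,0,0.3],"delta_rot":[0,0,0],"grip":0},{"linear":[0,0,4],"delta_rot":[0,0,0],"grip":0},{"linear":[0,0,8],"delta_rot":[0,0,0],"grip":0},{"linear":[0,0,12],"delta_rot":[0,0,0],"grip":0},{"linear":[0,0,15.1],"delta_rot":[0,0,0],"grip":0}]'

```text
time: 10.8
ee_pos: [0.4775, -0.3652, 0.2068]
tcp_rot: [179.9, 0.1, 86.8]
wrist_force: [0.4, -0.6, -0.1]
opening: 0.0854
grasp_force: 0.0
```

>>> play_rows --targets '[{"linear":[8.2,45.8,0],"delta_rot":[0,0,0],"grip":0},{"linear":[8.2,45.8,0],"delta_rot":[0,0,0],"grip":0},{"linear":[8.2,45.8,0],"delta_rot":[0,0,0],"grip":0},{"linear":[8.2,45.8,0],"delta_rot":[0,0,0],"grip":0},{"linear":[8.2,45.8,0],"delta_rot":[0,0,0],"grip":0},{"linear":[8.2,45.8,0],"delta_rot":[0,0,0],"grip":0},{"linear":[8.2,45.8,0],"delta_rot":[0,0,0],"grip":0},{"linear":[8.2,45.8,0],"delta_rot":[0,0,0],"grip":0},{"linear":[8.2,45.8,0],"delta_rot":[0,0,0],"grip":0},{"linear":[8.2,45.8,0],"delta_rot":[0,0,0],"grip":0}]'

```text
time: 11.8
ee_pos: [0.5595, 0.097, 0.2038]
tcp_rot: [-180.0, -0.0, 87.1]
wrist_force: [-0.1, -0.6, -0.3]
opening: 0.0854
grasp_force: 0.0
```

```bash
python3 t.py
```

```text
top 0.91 1136 ((480.9652099609375, -284.8928527832031), (209.00364685058594, 292.4987487792969), 0.5733875036239624)
green 295 [ 0.4769 -0.3691  0.1039]
scene 0.68 0 
[0.5593 0.0925 0.2041] 0.08529851739651842
```

>>> play_rows --targets '[{"linear":[0,0,-4],"delta_rot":[0,0,0],"grip":0},{"linear":[0,0,-8],"delta_rot":[0,0,0],"grip":0},{"linear":[0,0,-12],"delta_rot":[0,0,0],"grip":0},{"linear":[0,0,-14.6],"delta_rot":[0,0,0],"grip":0},{"linear":[0,0,-14.6],"delta_rot":[0,0,0],"grip":220},{"linear":[0,0,-14.6],"delta_rot":[0,0,0],"grip":220},{"linear":[0,0,-14.6],"delta_rot":[0,0,0],"grip":220},{"linear":[0,0,-14.6],"delta_rot":[0,0,0],"grip":220},{"linear":[0,0,-14.6],"delta_rot":[0,0,0],"grip":220},{"linear":[0,0,-14.6],"delta_rot":[0,0,0],"grip":220}]'

```text
time: 13.0
ee_pos: [0.56, 0.0927, 0.0613]
tcp_rot: [179.9, -0.0, 86.8]
wrist_force: [-4.9, -1.6, 7.7]
opening: 0.0396
grasp_force: 61.7
```

>>> play_rows --targets '[{"linear":[0,0,0.7],"delta_rot":[0,0,0],"grip":220},{"linear":[0,0,1.4],"delta_rot":[0,0,0],"grip":220},{"linear":[0,0,2.1],"delta_rot":[0,0,0],"grip":220},{"linear":[0,0,3],"delta_rot":[0,0,0],"grip":220},{"linear":[0,0,4.5],"delta_rot":[0,0,0],"grip":220},{"linear":[0,0,6],"delta_rot":[0,0,0],"grip":220},{"linear":[0,0,7],"delta_rot":[0,0,0],"grip":220}]'

```text
time: 13.7
ee_pos: [0.5599, 0.093, 0.1305]
tcp_rot: [179.9, -0.0, 86.8]
wrist_force: [0.3, -0.5, -3.0]
opening: 0.0394
grasp_force: 60.5
```

```bash
python3 t.py
```

```text
top 0.88 1297 ((481.06390380859375, -284.3631591796875), (209.25180053710938, 290.9803466796875), 0.6084256172180176)
green 178 [0.5688 0.3102 0.1082]
green 295 [ 0.4769 -0.3696  0.1041]
scene 0.96 2074 ((480.78729248046875, -285.70697021484375), (210.57960510253906, 289.63360595703125), 0.25180524587631226)
[0.5595 0.093  0.1283] 0.03967894420867999
```

>>> play_rows --targets '[{"linear":[-8.0,-37.6,0],"delta_rot":[0,0,0],"grip":220},{"linear":[-8.0,-37.6,0],"delta_rot":[0,0,0],"grip":220},{"linear":[-8.0,-37.6,0],"delta_rot":[0,0,0],"grip":220},{"linear":[-8.0,-37.6,0],"delta_rot":[0,0,0],"grip":220},{"linear":[-8.0,-37.6,0],"delta_rot":[0,0,0],"grip":220},{"linear":[-8.0,-37.6,0],"delta_rot":[0,0,0],"grip":220},{"linear":[-8.0,-37.6,0],"delta_rot":[0,0,0],"grip":220},{"linear":[-8.0,-37.6,0],"delta_rot":[0,0,0],"grip":220},{"linear":[-8.0,-37.6,0],"delta_rot":[0,0,0],"grip":220}]'

```text
time: 14.8
ee_pos: [0.4778, -0.2866, 0.127]
tcp_rot: [-179.9, 0.0, 86.6]
wrist_force: [-0.3, -0.1, -3.2]
opening: 0.0394
grasp_force: 61.0
```

>>> play_rows --targets '[{"linear":[0,0,-2],"delta_rot":[0,0,0],"grip":220},{"linear":[0,0,-4],"delta_rot":[0,0,0],"grip":220},{"linear":[0,0,-5.5],"delta_rot":[0,0,0],"grip":220},{"linear":[0,0,-6.3],"delta_rot":[0,0,0],"grip":220},{"linear":[0,0,-6.8],"delta_rot":[0,0,0],"grip":220},{"linear":[0,0,-7.1],"delta_rot":[0,0,0],"grip":220},{"linear":[0,0,-7.2],"delta_rot":[0,0,0],"grip":220},{"linear":[0,0,-7.2],"delta_rot":[0,0,0],"grip":220}]'

```text
time: 15.6
ee_pos: [0.4797, -0.2831, 0.0573]
tcp_rot: [179.9, 0.0, 86.9]
wrist_force: [-2.9, 1.4, 3.8]
opening: 0.0393
grasp_force: 61.7
```

Contact with the floor; release.

>>> play_rows --targets '[{"linear":[0,0,0.1],"delta_rot":[0,0,0],"grip":0},{"linear":[0,0,0.1],"delta_rot":[0,0,0],"grip":0},{"linear":[0,0,0.1],"delta_rot":[0,0,0],"grip":0},{"linear":[0,0,0.1],"delta_rot":[0,0,0],"grip":0},{"linear":[0,0,0.1],"delta_rot":[0,0,0],"grip":0},{"linear":[0,0,4],"delta_rot":[0,0,0],"grip":0},{"linear":[0,0,8],"delta_rot":[0,0,0],"grip":0},{"linear":[0,0,12],"delta_rot":[0,0,0],"grip":0},{"linear":[0,0,15],"delta_rot":[0,0,0],"grip":0}]'

```text
time: 16.5
ee_pos: [0.4796, -0.2832, 0.2091]
tcp_rot: [179.9, 0.1, 86.8]
wrist_force: [0.2, 0.1, 0.6]
opening: 0.0853
grasp_force: 0.0
```

>>> play_rows --targets '[{"linear":[9.2,58.5,0],"delta_rot":[0,0,0],"grip":0},{"linear":[9.2,58.5,0],"delta_rot":[0,0,0],"grip":0},{"linear":[9.2,58.5,0],"delta_rot":[0,0,0],"grip":0},{"linear":[9.2,58.5,0],"delta_rot":[0,0,0],"grip":0},{"linear":[9.2,58.5,0],"delta_rot":[0,0,0],"grip":0},{"linear":[9.2,58.5,0],"delta_rot":[0,0,0],"grip":0},{"linear":[9.2,58.5,0],"delta_rot":[0,0,0],"grip":0},{"linear":[9.2,58.5,0],"delta_rot":[0,0,0],"grip":0},{"linear":[8,51,0],"delta_rot":[0,0,0],"grip":0},{"linear":[8,51,0],"delta_rot":[0,0,0],"grip":0}]'

```text
time: 17.5
ee_pos: [0.5569, 0.2131, 0.2064]
tcp_rot: [180.0, -0.0, 86.9]
wrist_force: [0.8, 0.4, 0.8]
opening: 0.0856
grasp_force: 0.0
```

```bash
python3 t.py; python3 -c "
from h import *
save(bot.camera('top'),'top1.png')"
```

```text
top 0.87 1305 ((481.00274658203125, -284.7296142578125), (209.2763671875, 291.7804260253906), 0.5595158338546753)
green 297 [ 0.475  -0.2816  0.1039]
green 290 [ 0.477  -0.3694  0.1038]
scene 0.82 2088 ((480.787841796875, -285.2296142578125), (210.96624755859375, 290.85308837890625), 0.1500396728515625)
[0.5567 0.212  0.2057] 0.08524015043410663
```

View pics/top1.png

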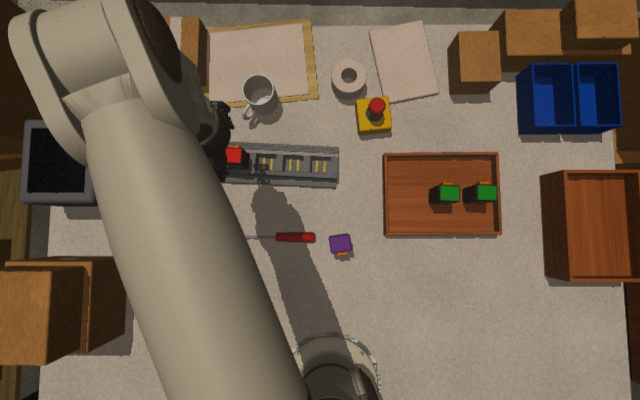

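Two packs stand in the tray at (447,194) and (483,192). The red pack is in place at (236,155) and the knob is up. Now the last green pack.

>>> play_rows --targets '[{"linear":[1.5,9.0,0],"delta_rot":[0,0,0],"grip":0},{"linear":[1.5,9.0,0],"delta_rot":[0,0,0],"grip":0},{"linear":[1.5,9.0,0],"delta_rot":[0,0,0],"grip":0},{"linear":[1.5,9.0,0],"delta_rot":[0,0,0],"grip":0},{"linear":[1.5,9.0,-5],"delta_rot":[0,0,0],"grip":0},{"linear":[1.5,9.0,-10],"delta_rot":[0,0,0],"grip":0},{"linear":[1.5,9.0,-14.8],"delta_rot":[0,0,0],"grip":0},{"linear":[1.5,9.0,-14.8],"delta_rot":[0,0,0],"grip":0},{"linear":[1.5,9.0,-14.8],"delta_rot":[0,0,0],"grip":220}]'

```text
time: 18.65
ee_pos: [0.5721, 0.2994, 0.0597]
tcp_rot: [-180.0, 0.0, 86.7]
wrist_force: [0.4, 0.3, 0.9]
opening: 0.0727
grasp_force: 0.0
```

>>> play_rows --targets '[{"linear":[0,0,0],"delta_rot":[0,0,0],"grip":220},{"linear":[0,0,0],"delta_rot":[0,0,0],"grip":220},{"linear":[0,0,0],"delta_rot":[0,0,0],"grip":220},{"linear":[0,0,0],"delta_rot":[0,0,0],"grip":220},{"linear":[0,0,0],"delta_rot":[0,0,0],"grip":220}]'

```text
time: 19.15
ee_pos: [0.5725, 0.3017, 0.0625]
tcp_rot: [179.8, -0.2, 86.9]
wrist_force: [-7.2, -1.4, 12.1]
opening: 0.0401
grasp_force: 62.2
```

>>> play_rows --targets '[{"linear":[0,0,0],"delta_rot":[0,0,0],"grip":220},{"linear":[0,0,0.7],"delta_rot":[0,0,0],"grip":220},{"linear":[0,0,1.4],"delta_rot":[0,0,0],"grip":220},{"linear":[0,0,2.1],"delta_rot":[0,0,0],"grip":220},{"linear":[0,0,3],"delta_rot":[0,0,0],"grip":220},{"linear":[0,0,4.5],"delta_rot":[0,0,0],"grip":220},{"linear":[0,0,6],"delta_rot":[0,0,0],"grip":220},{"linear":[0,0,7],"delta_rot":[0,0,0],"grip":220}]'

```text
time: 19.95
ee_pos: [0.5724, 0.3012, 0.1306]
tcp_rot: [179.9, -0.1, 86.8]
wrist_force: [0.6, -0.0, -3.5]
opening: 0.0399
grasp_force: 60.3
```

```bash
python3 t.py
```

```text
top 0.9 1286 ((481.27880859375, -284.80780029296875), (209.6590576171875, 291.9803771972656), 0.5870180130004883)
green 109 [0.574  0.2885 0.1763]
green 296 [ 0.4749 -0.2816  0.1039]
green 289 [ 0.4769 -0.3697  0.1039]
scene 0.7 2122 ((480.6948547363281, -285.5899963378906), (211.07733154296875, 290.0143127441406), 0.1624397188425064)
[0.572  0.301  0.1283] 0.03983152156487681
```

>>> play_rows --targets '[{"linear":[-4.5,0,0.5],"delta_rot":[0,0,0],"grip":220},{"linear":[-9,0,1],"delta_rot":[0,0,0],"grip":220},{"linear":[-10,0,1],"delta_rot":[0,0,0],"grip":220},{"linear":[-10,-5,1],"delta_rot":[0,0,0],"grip":220},{"linear":[-10,-10,1],"delta_rot":[0,0,0],"grip":220},{"linear":[-10,-15,1],"delta_rot":[0,0,0],"grip":220},{"linear":[-10,-20,1],"delta_rot":[0,0,0],"grip":220},{"linear":[-10,-25,1],"delta_rot":[0,0,0],"grip":220},{"linear":[-10,-30,1],"delta_rot":[0,0,0],"grip":220},{"linear":[-10,-30,1],"delta_rot":[0,0,0],"grip":220}]'

```text
time: 21.15
ee_pos: [0.4715, -0.0043, 0.1378]
tcp_rot: [-180.0, 0.1, 86.5]
wrist_force: [0.5, 0.8, -3.9]
opening: 0.0394
grasp_force: 65.6
```

```bash
python3 t.py
```

```text
top 0.61 1078 ((480.9805908203125, -284.46405029296875), (208.7809600830078, 292.1499938964844), 0.6807342767715454)
green 297 [ 0.4749 -0.2818  0.1041]
green 290 [ 0.4769 -0.3697  0.104 ]
scene 0.76 2092 ((481.20947265625, -285.8814697265625), (210.61326599121094, 289.2912292480469), 0.24944211542606354)
[0.4719 0.0015 0.1379] 0.03936256034710715
```

>>> play_rows --targets '[{"linear":[0.7,-5,0],"delta_rot":[0,0,0],"grip":220},{"linear":[0.7,-10,0],"delta_rot":[0,0,0],"grip":220},{"linear":[0.7,-15,0],"delta_rot":[0,0,0],"grip":220},{"linear":[0.7,-20,0],"delta_rot":[0,0,0],"grip":220},{"linear":[0.7,-20,0],"delta_rot":[0,0,0],"grip":220},{"linear":[0.7,-20,-3],"delta_rot":[0,0,0],"grip":220},{"linear":[0.7,-20,-5.5],"delta_rot":[0,0,0],"grip":220},{"linear":[0.7,-20,-7],"delta_rot":[0,0,0],"grip":220},{"linear":[0.7,-20,-7.5],"delta_rot":[0,0,0],"grip":220},{"linear":[0.7,-20,-7.8],"delta_rot":[0,0,0],"grip":220}]'

```text
time: 22.35
ee_pos: [0.4793, -0.1983, 0.0604]
tcp_rot: [180.0, -0.0, 86.9]
wrist_force: [-0.1, 0.0, -3.0]
opening: 0.0395
grasp_force: 65.6
```

>>> play_rows --targets '[{"linear":[0,0,-0.1],"delta_rot":[0,0,0],"grip":220},{"linear":[0,0,-0.2],"delta_rot":[0,0,0],"grip":220},{"linear":[0,0,-0.3],"delta_rot":[0,0,0],"grip":220}]'

```text
time: 22.65
ee_pos: [0.4795, -0.1993, 0.0587]
tcp_rot: [179.9, 0.0, 86.9]
wrist_force: [-3.8, 2.1, 9.7]
opening: 0.0395
grasp_force: 67.0
```

>>> play_rows --targets '[{"linear":[0,0,0.2],"delta_rot":[0,0,0],"grip":0},{"linear":[0,0,0.2],"delta_rot":[0,0,0],"grip":0},{"linear":[0,0,0.2],"delta_rot":[0,0,0],"grip":0},{"linear":[0,0,0.2],"delta_rot":[0,0,0],"grip":0},{"linear":[0,0,0.2],"delta_rot":[0,0,0],"grip":0},{"linear":[0,0,4],"delta_rot":[0,0,0],"grip":0},{"linear":[0,0,8],"delta_rot":[0,0,0],"grip":0},{"linear":[0,0,12],"delta_rot":[0,0,0],"grip":0},{"linear":[0,0,15],"delta_rot":[0,0,0],"grip":0},{"linear":[0,15,15],"delta_rot":[0,0,0],"grip":0}]'

```text
time: 23.65
ee_pos: [0.4804, -0.1523, 0.2114]
tcp_rot: [179.6, 0.2, 86.5]
wrist_force: [0.7, 2.3, 0.1]
opening: 0.0853
grasp_force: 0.0
```

>>> play_rows --targets '[{"linear":[0,5,0],"delta_rot":[0,0,0],"grip":0},{"linear":[0,10,0],"delta_rot":[0,0,0],"grip":0},{"linear":[0,15,0],"delta_rot":[0,0,0],"grip":0},{"linear":[0,20,0],"delta_rot":[0,0,0],"grip":0},{"linear":[0,20,0],"delta_rot":[0,0,0],"grip":0}]'

```text
time: 24.15
ee_pos: [0.4785, 0.0559, 0.2073]
tcp_rot: [180.0, -0.1, 87.2]
wrist_force: [0.7, -0.9, -0.3]
opening: 0.0851
grasp_force: 0.0
```

```bash
python3 t.py; python3 -c "
from h import *
p=bot.camera('top');save(p,'top2.png')
for t in bot.trace(p,'knob_grip')[:3]:
    q=cloud(p)[t['pixels']]; print(t['conf'],np.median(q,0),np.percentile(q[:,2],95))"
```

```text
top 0.77 1282 ((481.05889892578125, -284.9374084472656), (209.2417755126953, 291.9822082519531), 0.6038978695869446)
green 297 [ 0.4748 -0.2813  0.1041]
green 291 [ 0.4769 -0.3693  0.104 ]
green 291 [ 0.475  -0.1976  0.1037]
scene 0.97 1990 ((481.1198425292969, -285.80120849609375), (210.7948455810547, 289.6502685546875), 0.21896742284297943)
[0.4789 0.0503 0.2073] 0.08497278902305107
0.66 [ 0.68187566 -0.11199281  0.11343923] 0.11674657511959283
```

View pics/top2.png

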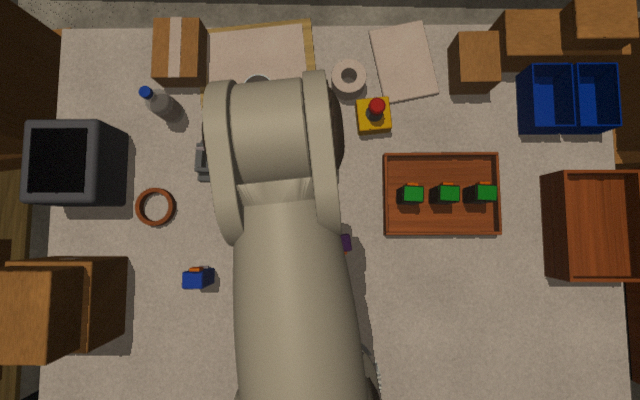

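All three packs stand in the tray and the knob is still up. Next I close the fingers, go above the knob and push it down.

>>> play_rows --targets '[{"linear":[20.4,-16.3,0],"delta_rot":[0,0,0],"grip":255},{"linear":[20.4,-16.3,0],"delta_rot":[0,0,0],"grip":255},{"linear":[20.4,-16.3,0],"delta_rot":[0,0,0],"grip":255},{"linear":[20.4,-16.3,0],"delta_rot":[0,0,0],"grip":255},{"linear":[20.4,-16.3,0],"delta_rot":[0,0,0],"grip":255},{"linear":[20.4,-16.3,0],"delta_rot":[0,0,0],"grip":255},{"linear":[20.4,-16.3,0],"delta_rot":[0,0,0],"grip":255},{"linear":[20.4,-16.3,-4],"delta_rot":[0,0,0],"grip":255},{"linear":[20.4,-16.3,-8],"delta_rot":[0,0,0],"grip":255},{"linear":[20.4,-16.3,-8],"delta_rot":[0,0,0],"grip":255}]'

```text
time: 25.45
ee_pos: [0.6792, -0.1118, 0.1216]
tcp_rot: [-179.5, -0.1, 86.8]
wrist_force: [-0.6, 0.8, -1.8]
opening: 0.0003
grasp_force: 0.0
```

>>> play_rows --targets '[{"linear":[0,0,-0.5],"delta_rot":[0,0,0],"grip":255},{"linear":[0,0,-1],"delta_rot":[0,0,0],"grip":255},{"linear":[0,0,-1.5],"delta_rot":[0,0,0],"grip":255},{"linear":[0,0,-2],"delta_rot":[0,0,0],"grip":255},{"linear":[0,0,-2.5],"delta_rot":[0,0,0],"grip":255},{"linear":[0,0,-3],"delta_rot":[0,0,0],"grip":255},{"linear":[0,0,-3.3],"delta_rot":[0,0,0],"grip":255},{"linear":[0,0,-3.4],"delta_rot":[0,0,0],"grip":255},{"linear":[0,0,-3.4],"delta_rot":[0,0,0],"grip":255}]'

```text
time: 26.35
ee_pos: [0.6838, -0.1122, 0.0959]
tcp_rot: [179.8, 0.0, 86.9]
wrist_force: [-0.7, 0.6, 17.4]
opening: 0.0
grasp_force: 8.3
```

>>> play_rows --targets '[{"linear":[0,0,-0.1],"delta_rot":[0,0,0],"grip":255},{"linear":[0,0,-0.1],"delta_rot":[0,0,0],"grip":255},{"linear":[0,0,3],"delta_rot":[0,0,0],"grip":255},{"linear":[0,0,8],"delta_rot":[0,0,0],"grip":255},{"linear":[0,0,12],"delta_rot":[0,0,0],"grip":255},{"linear":[-5,5,12],"delta_rot":[0,0,0],"grip":255},{"linear":[-9,9,12],"delta_rot":[0,0,0],"grip":255},{"linear":[-13,13,12],"delta_rot":[0,0,0],"grip":255},{"linear":[-16,16,12],"delta_rot":[0,0,0],"grip":255},{"linear":[-16,16,12],"delta_rot":[0,0,0],"grip":255}]'

```text
time: 27.35
ee_pos: [0.5201, 0.0498, 0.2128]
tcp_rot: [-179.9, -0.0, 86.9]
wrist_force: [0.7, 0.2, -0.0]
opening: 0.0
grasp_force: 0.0
```

```bash
python3 t.py; python3 -c "
from h import *
p=bot.camera('top')
for t in bot.trace(p,'knob_grip')[:2]:
    q=cloud(p)[t['pixels']]; print(t['conf'],np.median(q,0),np.percentile(q[:,2],95))
p=bot.camera('scene');save(p,'s1.png')"
```

```text
top 0.58 1146 ((481.2152404785156, -284.10968017578125), (209.4008331298828, 290.2421875), 0.6319774389266968)
green 300 [ 0.475  -0.2813  0.1037]
green 295 [ 0.4769 -0.3693  0.1041]
green 290 [ 0.475  -0.1975  0.104 ]
scene 0.62 2090 ((480.4580993652344, -285.5947265625), (211.542236328125, 289.9144287109375), 0.20412234961986542)
[0.5226 0.0482 0.213 ] 0.00025402642187150905
0.72 [ 0.68144579 -0.11270484  0.09544741] 0.09850643111845335
```

View pics/s1.png

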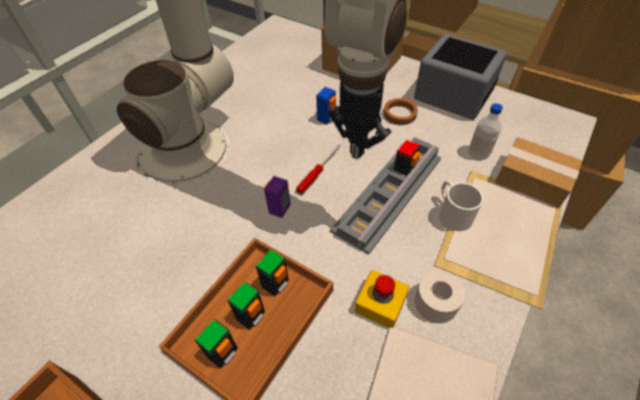

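The scene view shows three green packs standing in the tray at (272,270), (246,305) and (215,343). The red pack is still clipped at (408,156), the knob is down at (385,287), and the arm is clear.

```bash
python3 -c "
from workcell import bot
print(bot.job_done())"
```

```text
the job is handed in; nothing more can be done
None
```

The job is handed in: all three green packs stand in the tray, the knob was pulled up first and pushed fully back down last, and the red pack is still clipped in its pocket; the hand-in call returned no verdict.

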